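Set the laminator's heat selector by fingertip and start it

TASK

The laminator on the art table is set too low for thick pouches: push the pointer of its heat selector round clockwise with a fingertip, click by click, to the sixth mark after the round off mark, and stop there without running on to the next mark. Then press the larger of its two round buttons (run) all the way down and let it come up again. Only push and press, do not pinch the pointer, do not press the smaller button (reverse), press nothing before the selector is set, and leave everything standing on and around the machine where it is.

Things in the scene. Friction and masses are not known exactly. Their poses are not given: they have to be found in the camera images.
- laminator: A3 pouch laminator, fixed: low light-grey box with dark ends, 194 mm deep (x; plus a 45 mm feed table at the front, 50 mm up), 520 mm wide (y), 107 mm high. Origin: underside centre, on the table; x from feed side to rear, y to its left, z up. A flat dark panel on top of its right half carries the selector (axis at x 0, y -170 mm), the run button (-20, -50) and the reverse button (-20, +22).
- selector (a joint): heat selector's turn: 0 rad = pointer at the off dot, growing clockwise from above, 0.524 per click, 3.142 at the sixth mark, 3.665 at the seventh (stop). Pointer direction = 1.833 rad minus this, counterclockwise from the laminator's +x. Starts at mark 1, 2 or 3 (may settle for 0.5 s). About 0.08 N m (2 to 3 N at its end) leaves a click; past half way it snaps ahead into the next by itself.
- selector_axis (a point): on the selector's axis at panel height (107 mm); x along the pointer, z up. Black knob: skirt 44 mm across up to 7 mm above the panel; grip from 7 to 26 mm: hub 25 mm across and on one side a pointer 13 mm wide near the hub, 11 mm at its end, 40 mm from the axis, white line on top. Nothing else stands on the panel within 95 mm of the axis.
- selector_tip (a point): the pointer's end, 40 mm from the axis and 17 mm above the panel, at mid-height of the grip; same axes as selector_axis
- selector_left: left flank of the selector's grip (counterclockwise side; left when looking along the pointer): push here to turn it clockwise. Origin and axes as selector_axis. Part of the knob, listed so that a pinch (both flanks squeezed) can be told from a push.
- selector_right: the right (clockwise) flank of the selector's grip. Origin and axes as selector_axis.
- off_mark (a point): the off mark: a flat white dot 9 mm across printed on the panel, 56 mm from the selector's axis, 105 degrees counterclockwise from the laminator's +x. Clockwise from it, every 30 degrees, follow seven flat white ticks (marks one to seven), each longer and wider than the last.
- sixth_mark (a point): the sixth tick after the off dot, last but one: 57 mm from the selector's axis, 75 degrees clockwise from the laminator's +x, at panel height
- run (a joint): run button's travel: 0 up, 0.005 m fully down; about 1.5 N to start it and 5 N fully down; springs back up
- run_top (a point): centre of the top of the run button, the larger one: a round grey cap 28 mm across in a bezel 36 mm across, its top 10 mm above the panel, the bezel 4 mm high. Pressed straight down 5 mm.
- reverse (a joint): reverse button's travel: 0 up, 0.005 m fully down; not to be pressed
- reverse_top (a point): centre of the top of the reverse button, the smaller one: a cap 16 mm across, 72 mm to the left of the run button, same height; not to be pressed
- tape_roll: roll of masking tape, 100 mm across, 24 mm high, lying flat on top of the laminator's left half; origin under its centre; leave alone
- paint_jar: small capped jar, 52 mm across, 62 mm high, on top of the laminator left of the buttons; origin under its centre; leave alone
- tumbler: black drinking tumbler, 86 mm across, 172 mm high, beside the laminator; origin under its centre; leave alone
- cup: clear plastic cup, 90 mm across, 115 mm high, beside the laminator; origin under its centre; leave alone
- paint_box_a: flat black watercolour box 105 x 225 x 22 mm on the table, to the right of the laminator; origin under its centre; leave alone
- paint_box_b: the same kind of box lying on top of the first; origin under its centre; leave alone
- brush: paint brush, 190 mm long, lying on the table behind the laminator; leave alone
- eraser: white eraser 30 x 58 x 16 mm lying on the panel, rearward of the two buttons; origin under its centre; leave alone

How it is judged (in metres and radians):
On the way, in this order (a step that is already met when the one before it is completed fails the run):
1. the selector stands in the click of the sixth mark (value of joint selector between 3.0216 and 3.2616 rad), for 0.2 s.
2. the run button is pressed fully down with the selector at the sixth mark (all of step 1 and value of joint run above 0.004 m), for 0.05 s.
At the end, for the whole second after the job is handed in: the selector rests in the click of the sixth mark (within 0.12 rad, 7 degrees), the run button has been pressed fully down after that (over 4 of its 5 mm) and is up again, the reverse button is up, and no bystander has moved 20 mm (all of step 1 and value of joint each of run, reverse below 0.001 m and distance of each of tape_roll, paint_jar, tumbler, cup, paint_box_a, paint_box_b, brush, eraser from where it was at the start of the episode below 0.02 m); the robot touches nothing.
It fails at once if the selector is run past the sixth mark towards the seventh (more than 0.3 rad beyond it) (value of joint selector above 3.4416 rad).
It fails at once if the run button is pressed with the selector off the sixth mark (value of joint run above 0.003 m and not (value of joint selector between 3.0216 and 3.2616 rad)).
It fails at once if the reverse button is pressed (value of joint reverse above 0.003 m).
It fails at once if the selector's pointer is pinched: both flanks pressed at once by the fingers (more than 1.5 N each) (contact force between the fingers and selector_left above 1.5 N and contact force between the fingers and selector_right above 1.5 N).
It fails at once if something standing on or around the machine is moved, lifted or knocked over (20 mm) (distance of any of tape_roll, paint_jar, tumbler, cup, paint_box_a, paint_box_b, brush, eraser from where it was at the start of the episode above 0.02 m).
It also fails if it takes over 45 s, if anything falls off the work surface, if the arm or the gripper's body presses on something with over 40 N, if the wrist force passes 120 N, or if a joint passes its speed limit or range.

ROBOT

A 6-joint arm with a two-finger parallel gripper is mounted at the origin on the work surface. World frame = base frame: x ahead of the robot, y to its left, z up, the work surface at z = 0. Lengths are in mm, angles in rad, forces in N, time in s.
With the tool pointing down it reaches from about 300 to 775 mm from the base axis. Payload 14.6 kg.
Tool frame: the origin (TCP) lies on the centre line of the jaws, within the pads' length; the fingertips stand manip.tcp_to_tips ahead of it and the grasp point (between the pads) lies 5 mm behind it (manip.tcp_to_tips is the distance from the TCP to the fingertips, in mm); z points along the fingers, y is the direction in which the jaws open and shut (so a half turn about z gives the same grasp; the last joint's range is limited). The gripper opens to 94 mm and grips with 3 to 60 N. Pads are 16 mm wide; open, the fingers measure 119 mm over their backs; the gripper's body (75 mm by 177 mm) begins 78 mm behind the grasp point.
Start: joints at [-1.33, 0.3, 1.521, -0, 1.321, -0.067], TCP at [166.622, -524.143, 219.446] pointing down, gripper open.
Joint ranges: [-3.03, 3.03], [-0.79, 2.21], [0.23, 2.52], [-1.04, 4.18], [0, 3.07], [-2.55, 2.55]. Speed limits (rad/s): [2.22, 2.22, 2.57, 3.14, 3.14, 3.14].

INTERFACE

Orientations are given as [roll, pitch, yaw] about the fixed x, y, z axes, in that order (R = Rz(yaw) Ry(pitch) Rx(roll)).
In Python, from cell import manip, optics, workorder gives the robot as it stands. The module is installed in compiled form; this text tells all that it offers.
- The arm moves only by the tool jog_arm, never from a script. Its argument "deltas" is text: rows parted by semicolons, each of 5 numbers parted by spaces: the shift along the tool's x, y, z in mm, then the turn about the tool's z in rad, then the finger opening in mm, from 0 to 94. In form: tx ty tz twist grip; .... A call has exactly 10 rows; each row is the pose to reach, as a shift and turn from the pose commanded when the call began, along the tool's axes at that moment; what a row does not reach only later rows make up. A row lasts 1/8 s, in which the tool goes at most 62.5 mm and 10.7 degrees, less where a joint would pass 70% of its speed; a pose out of reach is approached as far as the arm can. A call with a gripper value outside its range is refused whole. The fingers move at their own pace and stop on an object; "squeeze" is the grip in N (left out, the last holds). Time passes only in rows, so rows that repeat a pose let the fingers close, or fill a call up. It gives the time, the measured TCP pose, the force and the opening at its end, in the units of the state.
- manip.read_state(): the state, without advancing time (a new reading comes with each control period).
- optics.camera(name): name is "scene" or "side" or "wrist"; returns (picture, depth): 384x512x3 uint8, red, green, blue; 384x512 float32, mm along the optical axis (not along the pixel's ray), 0 where there is no reading.
- optics.get_calibration(name): a dict with "intrinsics" (3x3 intrinsics, pixels), "R" (3x3) and "t" (3): a world point X has camera coordinates R X + t; the wrist camera has in their place "hand_eye" (4x4, takes a point from camera to tool coordinates, whose origin is the TCP and whose axes are the flange's). Camera axes: x right, y down, z forward; pixel columns grow to the right and rows downward; lengths in mm; the calibration is good to about 2 mm. A picture is of the moment at which its call begins: read the wrist's pose just before it. get_calibration takes no time and is no camera call.
- workorder.sign_off(): hands the job in, once; it reports no verdict.
The state is a dict: "clock": time; "joints": joint angles; "qd": joint speeds; "effort": joint torques, N m; "eef_pos": TCP position; "eef_rot": TCP orientation; "wrist_force": force on the tool from outside, world axes, zero at the start; "moment": the same for the moment, N m; "finger_gap": finger opening in mm.
Only numpy, scipy, OpenCV 4.12 (cv2) and the standard library are available. Lean on these libraries where they do the work, as an engineer would, in place of code of your own. Each camera call takes 0.05 s, during which the arm holds its last target.

## Working session

There is one attempt and no reset: what is moved stays moved. The work goes in short steps, Python scripts to look and compute and a tool call to move; the robot and the scene stay as the last step left them, time stands still between calls to the robot, and variables do not carry over. Pictures are saved under pics/ and viewed, and the job is handed in when it is done.

Besides the shell and the picture viewer there is one more tool, called after ">>>" in YAML: its name, and indented under it one key for each argument. jog_arm: Moves the arm, as the interface text tells. Its arguments: {"type":"object","properties":{"deltas":{"type":"string"},"squeeze":{"type":"number"}},"required":["deltas"]}

```bash
mkdir -p pics; ls; python3 - <<'E'
from cell import manip, optics
import cv2,numpy as np
print(manip.read_state(), manip.tcp_to_tips)
np.set_printoptions(precision=4,suppress=True)
for n in ["scene","side","wrist"]:
    p,d=optics.camera(n); print(n,optics.get_calibration(n))
    np.savez(f'pics/{n}0.npz',p=p,d=d); cv2.imwrite(f'pics/{n}0.png',p[:,:,::-1])
E
```

```text
pics
{'clock': 0.0, 'joints': array([-1.32957604e+00,  3.00443518e-01,  1.52159576e+00,  1.43802588e-05,
        1.32069564e+00, -6.65654209e-02]), 'qd': array([-0.00133141, -0.00074664, -0.00072477,  0.00108643,  0.00043639,
       -0.00197526]), 'effort': array([ 3.29821614e-04, -5.31805229e+01, -3.52730477e+01,  7.07738986e-02,
        2.43594573e-02, -9.89643763e-05]), 'eef_pos': array([ 166.5805522 , -523.90295471,  218.89524231]), 'eef_rot': array([-3.14045385e+00, -8.98768942e-05,  3.07782085e-01]), 'wrist_force': array([0.16419545, 0.43636278, 0.42015989]), 'moment': array([-0.00014209, -0.0178335 , -0.01024024]), 'finger_gap': 94.47019402569445} 14.0
scene {'intrinsics': array([[350.5215,   0.    , 259.596 ],
       [  0.    , 350.5215, 192.6772],
       [  0.    ,   0.    ,   1.    ]]), 'R': array([[ 0.4685,  0.8834, -0.008 ],
       [ 0.671 , -0.3617, -0.6473],
       [-0.5748,  0.2978, -0.7622]]), 't': array([-202.169 , -330.2422, 1492.1524])}
side {'intrinsics': array([[428.6965,   0.    , 255.168 ],
       [  0.    , 428.6965, 184.7606],
       [  0.    ,   0.    ,   1.    ]]), 'R': array([[-0.9188, -0.3948,  0.0005],
       [-0.3028,  0.7039, -0.6426],
       [ 0.2533, -0.5905, -0.7662]]), 't': array([ 476.2943,  304.633 , 1182.948 ])}
wrist {'intrinsics': array([[341.8695,   0.    , 254.574 ],
       [  0.    , 341.8695, 190.1817],
       [  0.    ,   0.    ,   1.    ]]), 'hand_eye': array([[   0.0002,   -0.9687,   -0.2481,   71.6964],
       [   1.    ,    0.0005,   -0.0012,   -1.4269],
       [   0.0012,   -0.2481,    0.9687, -165.764 ],
       [   0.    ,    0.    ,    0.    ,    1.    ]])}
```

View pics/scene0.png

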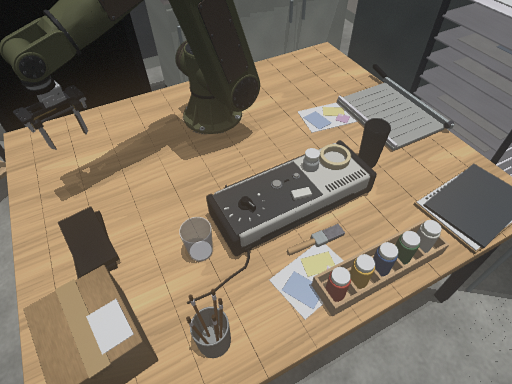

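View pics/side0.png

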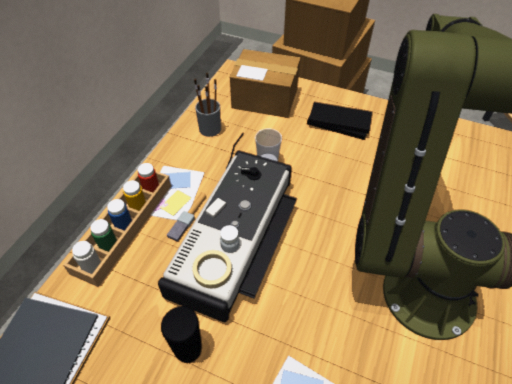

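View pics/wrist0.png

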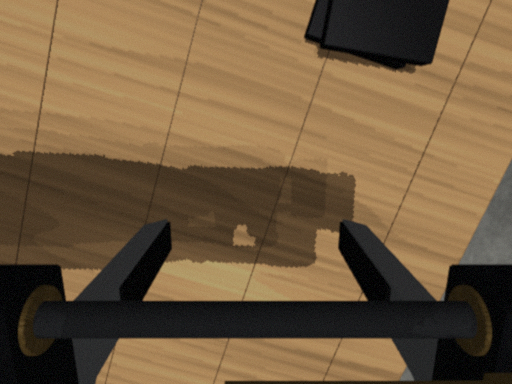

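The scene view shows the laminator with the selector at about (247,204), the buttons at (277,184) and (295,177), and the eraser at (301,192). The side view shows the selector at about (250,171). I'll zoom in on both.

```bash
cat > h.py <<'E'
import numpy as np,cv2
from cell import manip,optics
def ray(name,u,v,z,st=None):
    c=optics.get_calibration(name);K=c['intrinsics']
    d=np.linalg.inv(K)@np.array([u,v,1.])
    if name=='wrist':
        from scipy.spatial.transform import Rotation as Rn
        H=c['hand_eye'];R=Rn.from_euler('xyz',st['eef_rot']).as_matrix()
        o=R@H[:3,3]+st['eef_pos'];w=R@H[:3,:3]@d
    else:
        o=-c['R'].T@c['t'];w=c['R'].T@d
    return o+w*(z-o[2])/w[2]
def proj(name,X):
    c=optics.get_calibration(name);q=c['intrinsics']@(c['R']@np.asarray(X)+c['t']);return q[:2]/q[2]
E
python3 - <<'E'
from h import *
a=np.load('pics/scene0.npz')['p'];b=np.load('pics/side0.npz')['p']
cv2.imwrite('pics/sc_z.png',cv2.resize(a[140:260,200:360,::-1],None,fx=5,fy=5,interpolation=cv2.INTER_CUBIC))
cv2.imwrite('pics/si_z.png',cv2.resize(b[140:240,200:310,::-1],None,fx=6,fy=6,interpolation=cv2.INTER_CUBIC))
for n,pts in dict(scene=[(247,204),(277,184),(295,177)],side=[(250,171),(244,205),(236,222)]).items():
    for p in pts: print(n,ray(n,*p,117).round(1))
E
```

```text
scene [ 587.9 -123.7  117. ]
scene [561.4  -7.2 117. ]
scene [562.7  56.9 117. ]
side [ 592.3 -131.4  117. ]
side [555.3  -4.2 117. ]
side [551.4  59.1 117. ]
```

View pics/sc_z.png

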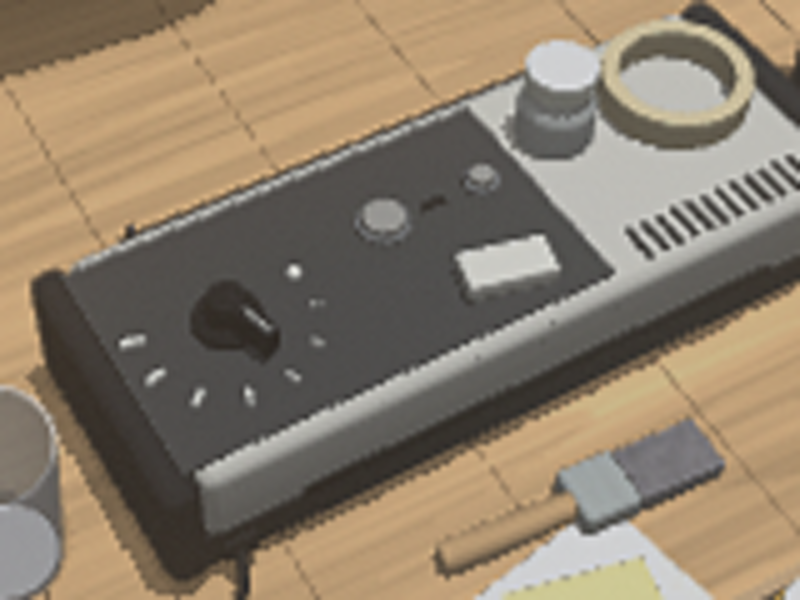

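View pics/si_z.png

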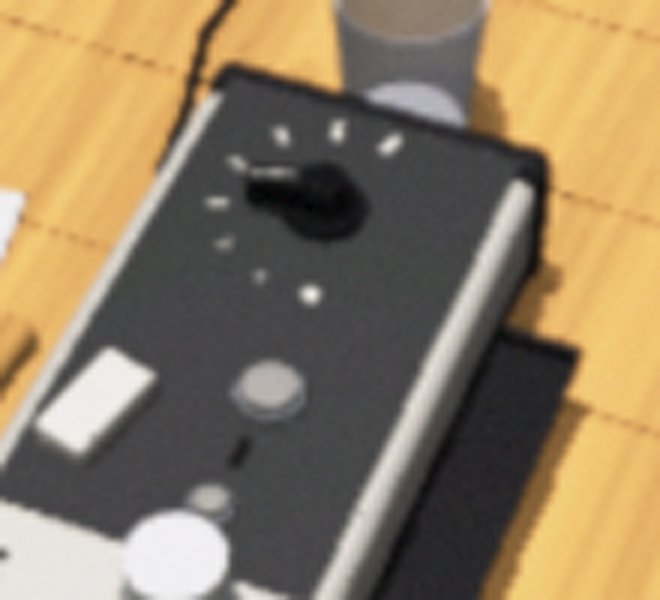

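```bash
cat > fit.py <<'E'
from h import *
from scipy.optimize import least_squares
def cents(img,box,thr,minA=3):
    x0,y0,x1,y1=box;g=img[y0:y1,x0:x1].min(2).astype(float)
    m=(g>thr).astype(np.uint8);n,l,s,c=cv2.connectedComponentsWithStats(m,connectivity=8)
    out=[]
    for i in range(1,n):
        mm=cv2.dilate((l==i).astype(np.uint8),np.ones((3,3)))>0
        w=np.clip(g-75,0,None)*mm;yy,xx=np.mgrid[y0:y1,x0:x1]
        out.append(((w*xx).sum()/w.sum(),(w*yy).sum()/w.sum(),s[i,4]))
    return out
if __name__=='__main__':
    for n,f,box in [('scene','pics/scene0.npz',(212,180,305,225)),('side','pics/side0.npz',(230,158,270,212))]:
        p=np.load(f)['p']
        for c in cents(p,box,105): print(n,np.round(c,1),ray(n,*c[:2],107).round(1),ray(n,*c[:2],117).round(1))
E
python3 fit.py
```

```text
scene [224.6 185.  253. ] [ 480.  -147.9  107. ] [ 488.5 -150.8  117. ]
scene [276.7 183.   49. ] [549.6  -1.3 107. ] [557.3  -6.  117. ]
scene [271.3 183.9   1. ] [545.  -17.8 107. ] [552.7 -22.3 117. ]
scene [272.3 185.9   1. ] [553.6 -19.1 107. ] [561.2 -23.6 117. ]
scene [273.9 186.8   1. ] [559.2 -16.6 107. ] [566.7 -21.1 117. ]
scene [298.3 192.5 110. ] [614.8  37.3 107. ] [621.7  32.1 117. ]
scene [258.4 193.9   7. ] [561.8 -72.3 107. ] [569.3 -76.1 117. ]
scene [262.3 200.2   1. ] [589.4 -73.7 107. ] [596.6 -77.5 117. ]
scene [263.6 200.2   1. ] [591.2 -69.9 107. ] [598.4 -73.8 117. ]
scene [251.1 203.5   6. ] [ 584.6 -108.7  107. ] [ 591.8 -112.1  117. ]
scene [283.9 215.  222. ] [667.6 -44.7 107. ] [673.8 -48.9 117. ]
scene [226.  207.9  11. ] [ 564.2 -181.5  107. ] [ 571.7 -184.   117. ]
scene [263.  207.9   3. ] [616.1 -85.4 107. ] [623.  -89.1 117. ]
scene [230.6 214.8   9. ] [ 593.9 -180.3  107. ] [ 601.  -182.8  117. ]
scene [258.2 214.7   4. ] [ 631.5 -109.6  107. ] [ 638.2 -113.   117. ]
scene [249.5 218.7   7. ] [ 632.  -138.3  107. ] [ 638.7 -141.3  117. ]
scene [2
[... 256 characters left out ...]
617.3 -161.   117. ]
side [255.8 161.4  11. ] [ 595.5 -184.3  107. ] [ 591.9 -175.7  117. ]
side [264.5 163.6  12. ] [ 566.3 -186.3  107. ] [ 562.9 -177.7  117. ]
side [239.2 166.8   5. ] [ 634.4 -142.5  107. ] [ 630.3 -134.3  117. ]
side [244.8 168.1   6. ] [ 615.9 -144.4  107. ] [ 612.1 -136.2  117. ]
side [235.8 173.3   7. ] [ 632.6 -113.6  107. ] [ 628.6 -105.7  117. ]
side [237.  180.1   3. ] [617.5 -89.6 107. ] [613.7 -81.9 117. ]
side [242.9 185.6   2. ] [591.9 -76.8 107. ] [588.3 -69.3 117. ]
side [251.3 188.6  12. ] [564.  -76.1 107. ] [560.6 -68.6 117. ]
side [244.4 203.9  74. ] [559.3 -15.2 107. ] [556.   -8.2 117. ]
side [267.9 208.1  25. ] [490.3 -28.  107. ] [487.7 -21.  117. ]
```

```bash
python3 - <<'E'
from h import *
a=ray('scene',251.1,203.5,133);b=ray('side',244.8,168.1,133);print(a,b)
c=np.array([578.9,-128.2]);
m=((a+b)/2)[:2]-c
for q in (a[:2]-c,b[:2]-c,m):
  ang=np.arctan2(q[1],q[0])-.024;print(np.hypot(*q),np.degrees(ang),(1.833-ang)/.5236)
E
```

```text
[ 603.51184337 -117.6487933   133.        ] [ 605.72779654 -122.97980706  133.        ]
26.77817762196981 21.82993025334759 2.773101301753943
27.330954637238918 9.636008667192689 3.1795644041382296
26.901550141813523 15.670446975428556 2.9784169309006585
```

```bash
cat > plan.py <<'E'
import numpy as np
C=np.array([578.9,-128.2])
def pose(phi,f=34,l=14,z=133):  # phi deg world, finger pose
    a=np.radians(phi);R=np.array([[np.cos(a),-np.sin(a)],[np.sin(a),np.cos(a)]])
    return np.r_[C+R@[f,l],z,a+np.pi/2]
def delta(cmd,tgt):
    a=cmd[3];x=np.array([np.cos(a),np.sin(a)]);y=np.array([np.sin(a),-np.cos(a)])
    d=np.asarray(tgt)[:2]-cmd[:2];return np.r_[d@x,d@y,cmd[2]-tgt[2],-(tgt[3]-cmd[3])]
def apply(cmd,d):
    a=cmd[3];x=np.array([np.cos(a),np.sin(a)]);y=np.array([np.sin(a),-np.cos(a)])
    return np.r_[cmd[:2]+d[0]*x+d[1]*y,cmd[2]-d[2],cmd[3]-d[3]]
E
python3 - <<'E'
from plan import *
np.set_printoptions(suppress=True,precision=3)
cmd=np.array([166.622,-524.143,219.446,.3078])
print(pose(41,z=210),delta(cmd,pose(41,z=210)))
E
```

```text
[595.375 -95.328 210.      2.286] [ 538.518 -278.765    9.446   -1.979]
```

>>> jog_arm:
  deltas: "54 -28 9 -0.18 0; 108 -56 9 -0.36 0; 162 -84 9 -0.54 0; 216 -112 9 -0.72 0; 270 -140 9 -0.9 0; 324 -168 9 -1.08 0; 378 -196 9 -1.26 0; 432 -224 9 -1.44 0; 486 -252 9 -1.62 0; 538.5 -278.8 9.4 -1.8 0"
  squeeze: 5

```text
clock: 1.4
eef_pos: [596.5, -93.5, 209.9]
eef_rot: [-3.141, -0.0, 2.114]
wrist_force: [0.8, -0.3, 0.4]
finger_gap: 0.9
```

```bash
python3 - <<'E'
from h import *
s=manip.read_state();print(s['clock'],s['eef_pos'],s['eef_rot'])
p,d=optics.camera('wrist');np.savez('pics/w1.npz',p=p,d=d,pos=s['eef_pos'],rot=s['eef_rot']);cv2.imwrite('pics/w1.png',p[:,:,::-1])
E
```

```text
1.4 [596.50227679 -93.54521557 209.90405381] [-3.14142998e+00 -9.11573126e-05  2.11395470e+00]
```

View pics/w1.png

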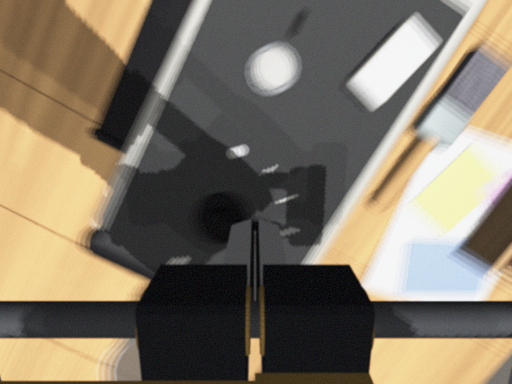

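```bash
python3 - <<'E'
from h import *
z=np.load('pics/w1.npz');p=z['p']
q=np.clip(p[190:310,190:330].astype(float)*2.2,0,255).astype(np.uint8)
cv2.imwrite('pics/w1z.png',cv2.resize(q[:,:,::-1],None,fx=5,fy=5))
st=dict(eef_pos=z['pos'],eef_rot=z['rot'])
print(ray('wrist',238,151,107,st),ray('wrist',273,68,117,st)); print(z['d'][[225,230,240,250],[240,250,240,240]])
E
```

```text
[566.65476673 -68.77142577 107.        ] [557.62817526  -3.05712263 117.        ]
[181.24011 172.86905 161.3874  149.54684]
```

View pics/w1z.png

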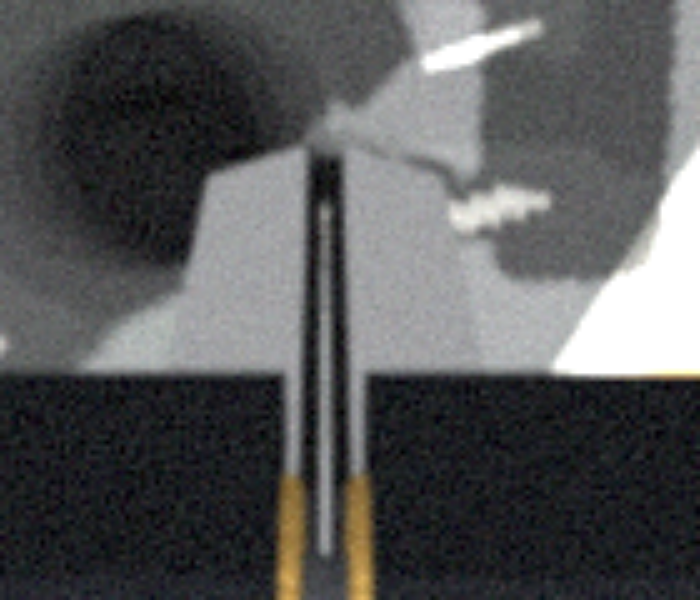

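```bash
python3 - <<'E'
from plan import *
np.set_printoptions(suppress=True,precision=3)
cmd=apply(np.array([166.622,-524.143,219.446,.3078]),[538.5,-278.8,9.4,-1.8]);print(cmd)
print(delta(cmd,pose(41)))
E
```

```text
[595.348 -95.3   210.046   2.108]
[-0.038  0.01  77.046 -0.179]
```

>>> jog_arm:
  deltas: "0 0 0 -0.09 0; 0 0 0 -0.179 0; 0 0 10 -0.179 0; 0 0 20 -0.179 0; 0 0 30 -0.179 0; 0 0 30 -0.179 0; 0 0 30 -0.179 0; 0 0 30 -0.179 0; 0 0 30 -0.179 0; 0 0 30 -0.179 0"

```text
clock: 2.7
eef_pos: [595.4, -95.3, 180.2]
eef_rot: [3.141, 0.0, 2.287]
wrist_force: [0.1, -0.3, 0.4]
finger_gap: 0.5
```

```bash
cat > look.py <<'E'
from h import *
import sys
s=manip.read_state();print(s['clock'],s['eef_pos'],s['eef_rot'],s['wrist_force'])
for n in sys.argv[2:]:
    p,d=optics.camera(n);np.savez(f'pics/{n}{sys.argv[1]}.npz',p=p,d=d,pos=s['eef_pos'],rot=s['eef_rot']);cv2.imwrite(f'pics/{n}{sys.argv[1]}.png',p[:,:,::-1])
E
python3 look.py 2 wrist
```

```text
2.7 [595.3888273  -95.30701474 180.17221682] [3.14145886e+00 1.57582139e-04 2.28676844e+00] [ 0.14408576 -0.2829553   0.37385159]
```

View pics/wrist2.png

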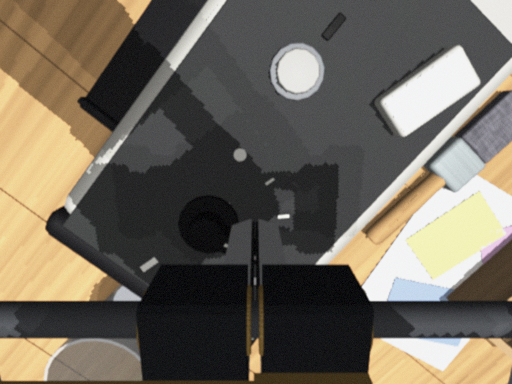

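```bash
python3 - <<'E'
from h import *
z=np.load('pics/wrist2.npz');st=dict(eef_pos=z['pos'],eef_rot=z['rot'])
for n,u,v,h in [('dot',240,155,107),('t1',269.5,181.5,107),('t2',283.5,216.5,107),('t7',149,265,107),('run',298,71,117),('hub',209,223,133)]:
    print(n,ray('wrist',u,v,h,st).round(1))
p=z['p'];q=np.clip(p[185:305,130:260].astype(float)*2.5,0,255).astype(np.uint8)
cv2.imwrite('pics/w2z.png',cv2.resize(q[:,:,::-1],None,fx=5,fy=5))
E
```

```text
dot [563.3 -73.1 107. ]
t1 [591.7 -73.8 107. ]
t2 [617.  -86.8 107. ]
t7 [ 565.7 -183.1  107. ]
run [555.7  -6.8 117. ]
hub [ 575.4 -117.2  133. ]
```

View pics/w2z.png

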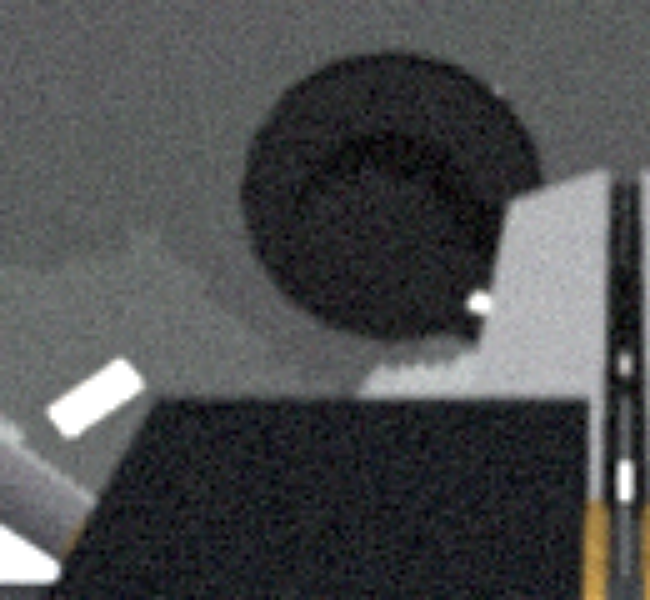

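```bash
python3 - <<'E'
from plan import *
np.set_printoptions(suppress=True,precision=2)
cmd=pose(41,z=180.05)
for f in [41,34,27,21,15,9,3,-3,-6]: print(f,delta(cmd,pose(f)))
E
```

```text
41 [ 0.    0.   47.05 -0.  ]
34 [-4.25  1.45 47.05  0.12]
27 [-8.64  2.38 47.05  0.24]
21 [-12.47   2.74  47.05   0.35]
15 [-16.32   2.7   47.05   0.45]
9 [-20.14   2.25  47.05   0.56]
3 [-23.9    1.41  47.05   0.66]
-3 [-27.55   0.18  47.05   0.77]
-6 [-29.32  -0.57  47.05   0.82]
```

>>> jog_arm:
  deltas: "0 0 24 0 0; 0 0 47 0 0; -4.2 1.4 47 0.12 0; -8.6 2.4 47 0.24 0; -12.5 2.7 47 0.35 0; -16.3 2.7 47 0.45 0; -20.1 2.2 47 0.56 0; -23.9 1.4 47 0.66 0; -27.5 0.2 47 0.77 0; -29.3 -0.6 47 0.82 0"

```text
clock: 4.0
eef_pos: [614.2, -118.0, 133.0]
eef_rot: [3.142, -0.0, 1.464]
wrist_force: [0.5, -0.6, -0.4]
finger_gap: 0.4
```

```bash
python3 look.py 3 wrist side; python3 -c "
import cv2
a=cv2.imread('pics/side3.png')[140:240,200:310];cv2.imwrite('pics/s3z.png',cv2.resize(a,None,fx=5,fy=5,interpolation=2))"
```

```text
4.0 [ 614.19826579 -117.95501049  133.02473044] [ 3.14158507e+00 -1.18579588e-05  1.46412956e+00] [ 0.50856705 -0.55086497 -0.42650417]
```

View pics/wrist3.png

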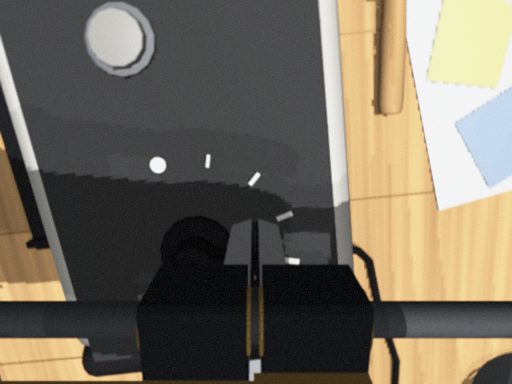

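View pics/s3z.png

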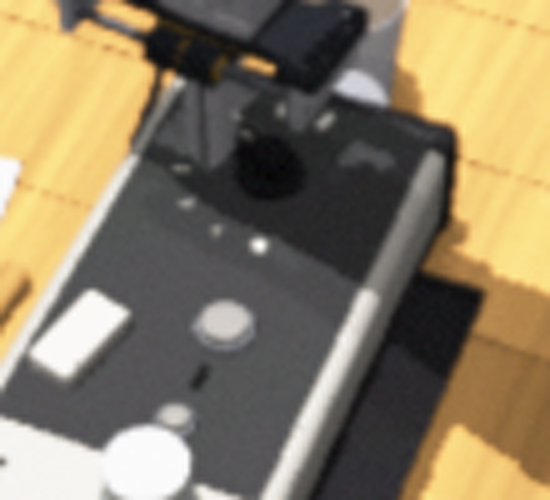

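```bash
python3 look.py 4 scene; python3 -c "
import cv2
a=cv2.imread('pics/scene4.png')[160:250,205:305];cv2.imwrite('pics/s4z.png',cv2.resize(a,None,fx=6,fy=6,interpolation=2))"
python3 - <<'E'
from plan import *
np.set_printoptions(suppress=True,precision=2)
cmd=apply(pose(41,z=180.05),[-29.3,-.6,47,.82])
for f in [-11,-16,-21,-26,-31,-36]: print(f,delta(cmd,pose(f)))
E
```

```text
4.1 [ 614.14781941 -117.94309909  133.02531841] [-3.14157253e+00 -2.18757839e-05  1.46598436e+00] [-0.17915281 -0.07769034  0.75722906]
-11 [-3.01  1.12  0.05  0.09]
-16 [-6.11  1.94  0.05  0.17]
-21 [-9.27  2.49  0.05  0.26]
-26 [-12.47   2.77   0.05   0.35]
-31 [-15.67   2.76   0.05   0.44]
-36 [-18.87   2.47   0.05   0.52]
```

View pics/s4z.png

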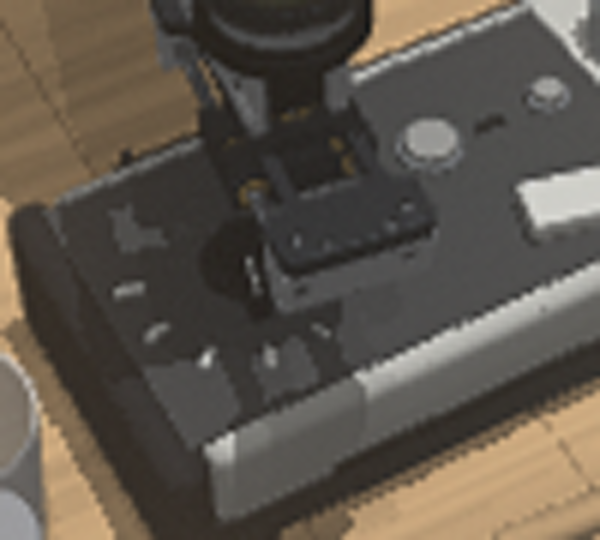

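The scene view shows the pointer line at (252,275) in the crop, aimed at the fourth tick. That is one click gained.

>>> jog_arm:
  deltas: "-3 1.1 0 0.09 0; -6.1 1.9 0 0.17 0; -9.3 2.5 0 0.26 0; -12.5 2.8 0 0.35 0; -15.7 2.8 0 0.44 0; -18.9 2.5 0 0.52 0; -18.9 2.5 0 0.52 0; -18.9 2.5 0 0.52 0; -18.9 2.5 0 0.52 0; -18.9 2.5 0 0.52 0"

```text
clock: 5.4
eef_pos: [614.7, -136.7, 133.1]
eef_rot: [-3.142, -0.0, 0.948]
wrist_force: [0.4, 0.5, 0.7]
finger_gap: 0.5
```

```bash
python3 look.py 5 scene; python3 -c "
import cv2
a=cv2.imread('pics/scene5.png')[160:250,205:305];cv2.imwrite('pics/s5z.png',cv2.resize(a,None,fx=6,fy=6,interpolation=2))"
python3 - <<'E'
from plan import *
np.set_printoptions(suppress=True,precision=2)
cmd=apply(apply(pose(41,z=180.05),[-29.3,-.6,47,.82]),[-18.9,2.5,0,.52]);print(cmd)
for f in [-41,-46,-51,-56,-60,-63,-65,-55,-40]: print(f,delta(cmd,pose(f)))
E
```

```text
5.4 [ 614.66420702 -136.74944743  133.05751264] [-3.14156034e+00 -1.23973900e-06  9.47551613e-01] [0.36732683 0.50537715 0.71424149]
[ 614.66 -136.89  133.05    0.95]
-41 [-3.01  1.04  0.05  0.09]
-46 [-6.11  1.85  0.05  0.18]
-51 [-9.27  2.39  0.05  0.27]
-56 [-12.47   2.65   0.05   0.35]
-60 [-15.04   2.66   0.05   0.42]
-63 [-16.96   2.54   0.05   0.48]
-65 [-18.24   2.41   0.05   0.51]
-55 [-11.83   2.62   0.05   0.34]
-40 [-2.4   0.84  0.05  0.07]
```

View pics/s5z.png

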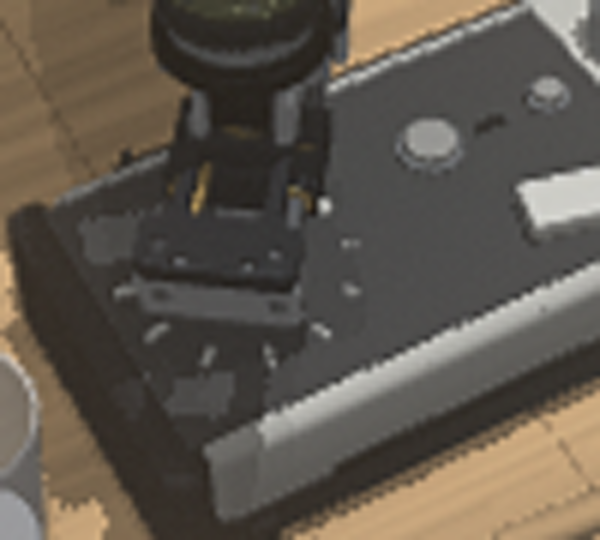

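>>> jog_arm:
  deltas: "-3 1 0 0.09 0; -6.1 1.8 0 0.18 0; -9.3 2.4 0 0.27 0; -12.5 2.6 0 0.35 0; -15 2.7 0 0.42 0; -17 2.5 0 0.48 0; -18.2 2.4 0 0.51 0; -18.2 2.4 0 0.51 0; -18.2 2.4 0 0.51 0; -18.2 2.4 0 0.51 0"

```text
clock: 6.7
eef_pos: [606.0, -153.0, 133.1]
eef_rot: [3.142, -0.0, 0.437]
wrist_force: [-0.4, -0.0, -0.1]
finger_gap: 0.4
```

```bash
python3 look.py 6 scene; python3 -c "
import cv2
a=cv2.imread('pics/scene6.png')[160:250,205:305];cv2.imwrite('pics/s6z.png',cv2.resize(a,None,fx=6,fy=6,interpolation=2))"
python3 - <<'E'
from plan import *
np.set_printoptions(suppress=True,precision=2)
cmd=apply(apply(apply(pose(41,z=180.05),[-29.3,-.6,47,.82]),[-18.9,2.5,0,.52]),[-18.2,2.4,0,.51]);print(cmd)
print(delta(cmd,pose(-50)));print(delta(cmd,np.r_[555.8,-7.8,170,cmd[3]]))
E
```

```text
6.7 [ 606.00005399 -152.98120617  133.05489666] [ 3.14158719e+00 -1.52841885e-05  4.37364372e-01] [-0.40247259 -0.04690433 -0.11418124]
[ 605.97 -153.06  133.05    0.44]
[ 8.3  -4.75  0.05 -0.26]
[  15.93 -152.85  -36.95   -0.  ]
```

View pics/s6z.png

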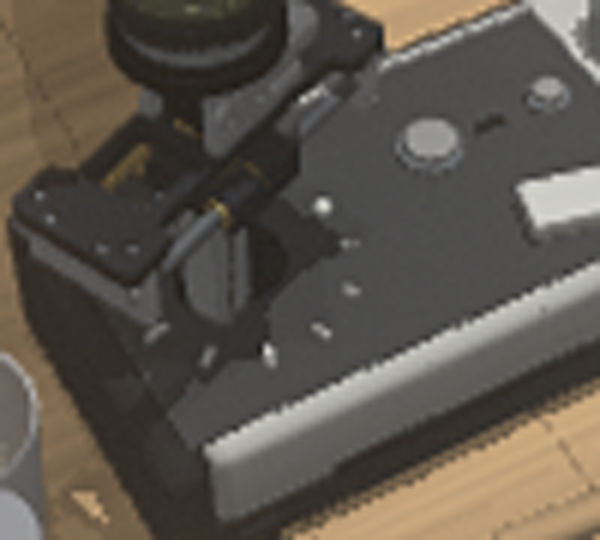

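>>> jog_arm:
  deltas: "4 -2.5 0 -0.13 0; 8.3 -4.8 0 -0.26 0; 8.3 -4.8 -37 -0.26 0; 8.3 -4.8 -37 -0.2 0; 10 -50 -37 -0.1 0; 13 -100 -37 0 0; 15.9 -152.9 -37 0 0; 15.9 -152.9 -37 0 0; 15.9 -152.9 -37 0 0; 15.9 -152.9 -37 0 0"

```text
clock: 8.0
eef_pos: [556.0, -8.8, 169.9]
eef_rot: [3.142, 0.0, 0.436]
wrist_force: [-0.3, 0.7, 0.5]
finger_gap: 0.5
```

```bash
python3 look.py 7 scene side wrist; python3 -c "
import cv2
a=cv2.imread('pics/scene7.png')[160:250,205:305];cv2.imwrite('pics/s7z.png',cv2.resize(a,None,fx=6,fy=6,interpolation=2))
a=cv2.imread('pics/side7.png')[140:240,200:310];cv2.imwrite('pics/t7z.png',cv2.resize(a,None,fx=5,fy=5,interpolation=2))"
```

```text
8.0 [556.03082066  -8.75699172 169.92517166] [3.14153944e+00 6.55513330e-05 4.35697768e-01] [-0.28724235  0.71156751  0.45843507]
```

View pics/s7z.png

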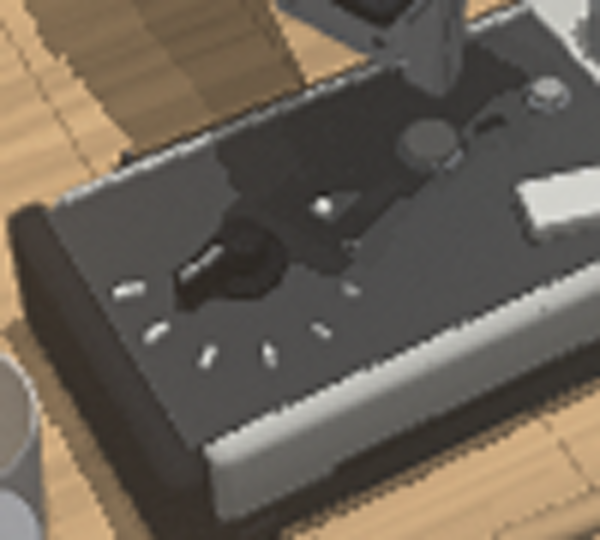

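View pics/t7z.png

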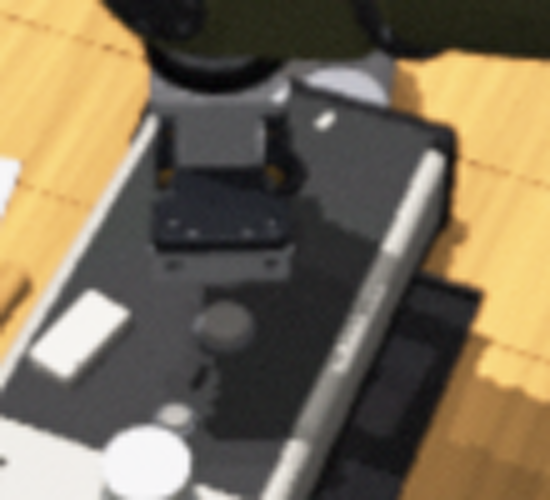

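View pics/wrist7.png

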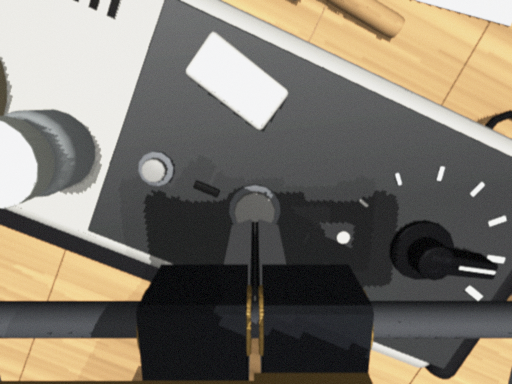

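```bash
python3 - <<'E'
from h import *
z=np.load('pics/wrist7.npz');st=dict(eef_pos=z['pos'],eef_rot=z['rot']);p=z['p']
g=p[240:300,430:512].min(2)
n,l,s,c=cv2.connectedComponentsWithStats((g>120).astype(np.uint8))
for i in range(1,n):
    if s[i,4]<8: continue
    yy,xx=np.where(l==i);vx,vy,x0,y0=cv2.fitLine(np.c_[xx+430,yy+240].astype(np.float32),2,0,.01,.01).ravel()
    for h in(107,133):
        a=ray('wrist',x0-10*vx,y0-10*vy,h,st);b=ray('wrist',x0+10*vx,y0+10*vy,h,st);d=b-a
        print(c[i]+[430,240],s[i,4],h,a.round(1),b.round(1),np.degrees(np.arctan2(d[1],d[0])))
print(ray('wrist',343.5,238,107,st))
q=np.clip(p[170:240,200:310].astype(float)*2,0,255).astype(np.uint8)
cv2.imwrite('pics/w7z.png',cv2.resize(q[:,:,::-1],None,fx=6,fy=6))
E
```

```text
[496.26229508 258.6557377 ] 122 107 [ 593.5 -175.1  107. ] [ 596.6 -190.   107. ] -78.27423252325016
[496.26229508 258.6557377 ] 122 133 [ 596.6 -152.6  133. ] [ 599.3 -165.8  133. ] -78.27423252324995
[477.16463415 269.98170732] 164 107 [ 579.5 -167.9  107. ] [ 583.8 -182.4  107. ] -73.48166959574928
[477.16463415 269.98170732] 164 133 [ 584.2 -146.2  133. ] [ 588. -159.  133.] -73.48166959574908
[473.43243243 292.45945946] 148 107 [ 566.7 -174.9  107. ] [ 563.3 -191.4  107. ] -101.52155672956944
[473.43243243 292.45945946] 148 133 [ 572.8 -152.4  133. ] [ 569.8 -167.   133. ] -101.52155672956968
[562.28240235 -74.20231137 107.        ]
```

View pics/w7z.png

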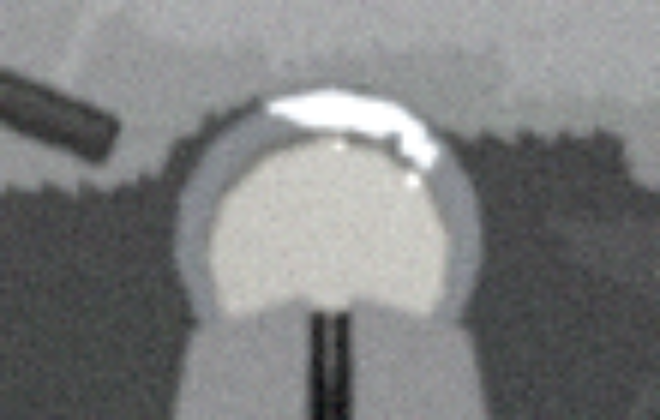

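Pointer direction measures -73.5° in the world frame. The sixth mark should be at about -73.6°, so it is set. The fingertips are over the run cap (wrist view, cap at about (255,205)), so I'll press.

>>> jog_arm:
  deltas: "0 0 20 0 0; 0 0 34 0 0; 0 0 38 0 0; 0 0 40 0 0; 0 0 42 0 0; 0 0 43.5 0 0; 0 0 44.4 0 0; 0 0 44.4 0 0; 0 0 44.4 0 0; 0 0 44.4 0 0"

```text
clock: 9.4
eef_pos: [555.9, -7.8, 126.2]
eef_rot: [3.141, -0.001, 0.437]
wrist_force: [-3.2, -0.4, 6.2]
finger_gap: 0.3
```

```bash
python3 look.py 8 wrist; python3 -c "
import cv2
a=cv2.imread('pics/wrist8.png');cv2.imwrite('pics/w8z.png',cv2.resize(a[130:260,180:330],None,fx=5,fy=4))"
```

```text
9.4 [555.88024     -7.81082155 126.22543718] [ 3.14110752e+00 -6.33625794e-04  4.36852673e-01] [-3.2262831  -0.37415976  6.15003686]
```

View pics/wrist8.png

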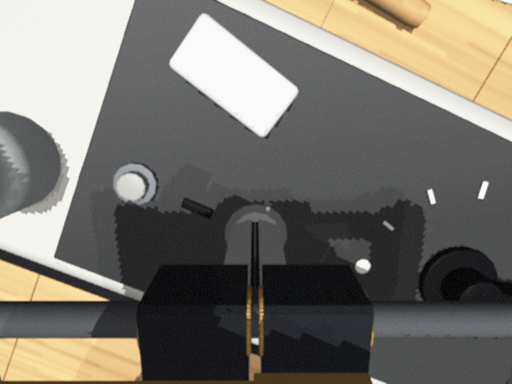

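>>> jog_arm:
  deltas: "0 0 0.4 0 0; 0 0 0.8 0 0; 0 0 0.8 0 0; 0 0 0.8 0 0; 0 0 -3 0 0; 0 0 -8 0 0; 0 0 -30 0 0; 0 0 -70 0 0; 0 0 -110 0 0; 0 0 -110 0 0"

```text
clock: 10.7
eef_pos: [556.6, -7.7, 238.5]
eef_rot: [3.139, -0.005, 0.437]
wrist_force: [-0.0, 0.2, -0.6]
finger_gap: 0.5
```

```bash
python3 look.py 9 scene side wrist; python3 -c "
import cv2
a=cv2.imread('pics/scene9.png')[130:270,190:380];cv2.imwrite('pics/s9z.png',cv2.resize(a,None,fx=4,fy=4,interpolation=2))"
```

```text
10.7 [556.63520814  -7.68488687 238.49857077] [ 3.13927785 -0.00452848  0.43690157] [-0.00473893  0.2293065  -0.58567944]
```

View pics/s9z.png

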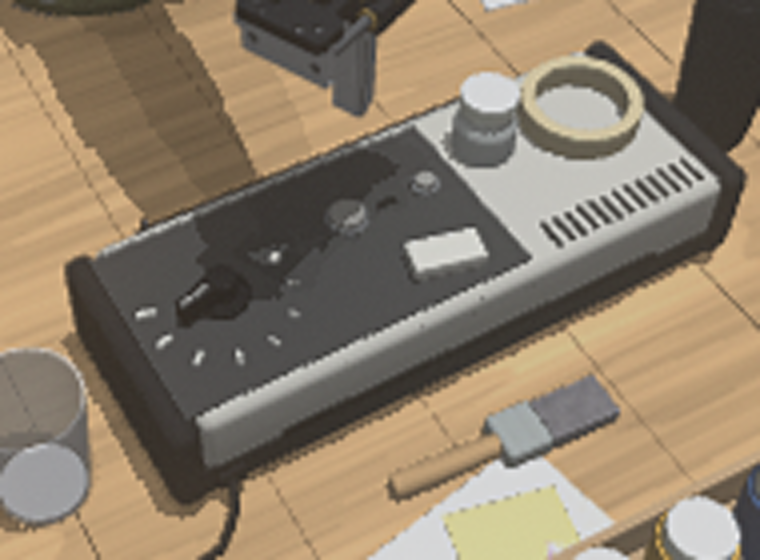

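View pics/wrist9.png

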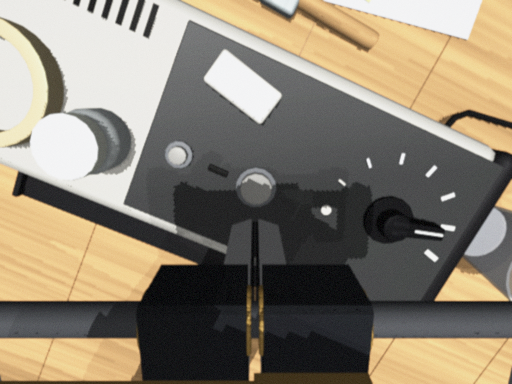

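View pics/side9.png

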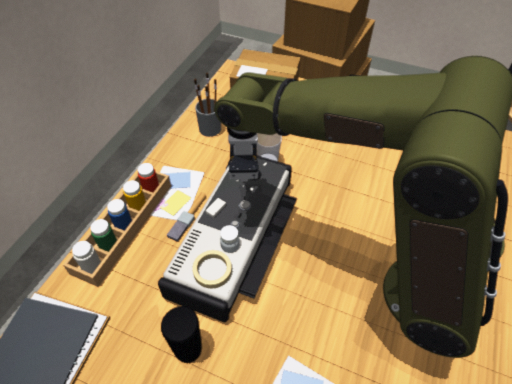

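The pointer still points at tick 6. The bystanders in view are where they were and the arm is clear. I'll check the cap height by depth, then hand in.

```bash
python3 - <<'E'
from h import *
from cell import workorder
z=np.load('pics/wrist9.npz');st=dict(eef_pos=z['pos'],eef_rot=z['rot'])
for u,v in[(255,188),(178,155),(300,130)]:
    d=np.median(z['d'][v-2:v+3,u-2:u+3]);o=ray('wrist',u,v,0,st);c=ray('wrist',u,v,100,st)
    H=optics.get_calibration('wrist')
    from scipy.spatial.transform import Rotation as Rn
    R=Rn.from_euler('xyz',st['eef_rot']).as_matrix();h=H['hand_eye']
    q=np.linalg.inv(H['intrinsics'])@np.array([u,v,1])*d
    print((R@(h[:3,:3]@q+h[:3,3])+st['eef_pos']).round(1))
workorder.sign_off()
E
```

```text
[557.9  -5.9 121.1]
[556.4  64.3 121.1]
[617.6 -20.  111.3]
the job is handed in; nothing more can be done
```

I set the heat selector to the sixth mark, pressed the run button fully down and released it, then handed the job in. The hand-in gives no verdict.

- **Selector:** it started at mark 3. I pushed its left flank round with the closed fingertips, three clicks clockwise. With the fingers clear, the wrist image put the pointer at -73.5° against an expected -73.6° for the sixth mark. It was still there in the images after the press.
- **Run button:** the fingertips went down to 112.2 mm, about 4.8 mm of travel, with 6.2 N on the wrist. I then went about 0.8 mm further and lifted clear. During the press there was also a small sideways force of -3.2 N in x that I did not explain.
- **Buttons after release:** both caps read 10 mm above the panel, so both are up. All the depth readings were about 4 mm too high, so I compared the caps with the panel rather than trusting the absolute heights.
- **Bystanders:** in the final views, nothing on or around the machine looked moved. I judged this by eye, and did not re-check the two paint boxes.
- **Time:** the arm was free and touching nothing at about 10.9 s.

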